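# Jack up the parts feeder and hold it

## Robot

A 6-joint arm with a two-finger parallel gripper is mounted at the origin on the work surface. World frame = base frame: x ahead of the robot, y to its left, z up, the work surface at z = 0. Lengths are in m, angles in degrees, forces in N, time in s.
With the tool pointing down it reaches from about 0.3 to 0.75 m from the base axis. Payload 8.5 kg.
Tool frame: the origin (TCP) lies on the centre line of the jaws, within the pads' length; the fingertips stand 17 mm ahead of it and the grasp point (between the pads) lies 2 mm behind it; z points along the fingers, y is the line along which they close (so a half turn about z gives the same grasp; the last joint's range is limited). The gripper opens to 85 mm and grips with 20 to 120 N. Pads are 22 mm wide; open, the fingers measure 114 mm over their backs; the gripper's body (76 mm by 85 mm) begins 54 mm behind the grasp point. The pads swing forward as they close: fully open they stand 13 mm farther back than shut.
Start: joints at [60.201, 21.807, 74.336, -0, 83.858, -12.336], TCP at [0.165, 0.525, 0.248] pointing down, gripper open.
Joint ranges: [-178.18, 178.18], [-50.72, 133.34], [12.68, 142.11], [-81.47, 261.47], [9.98, 163.14], [-165.26, 165.26]. Speed limits (degrees/s): [136.94, 136.94, 180, 180, 180, 180].

## Interface

Orientations are given as a 3x3 rotation matrix whose columns are the frame's x, y, z axes.
In Python, from rig import env gives the robot as it stands.
- The arm moves only by the shell command python3 -m handwheel 'ROWS' [OPENING] [FORCE]. ROWS is JSON, a list that holds one entry, the list of rows, each a list of 4 numbers: the shift along the tool's x, y, z in m, then the turn about the tool's z in rad. In form: [[[x, y, z, roll], ...]]. A call has 1 to 5 rows; each row shifts and turns the commanded pose from where the row before left it, along the tool's axes as they then stand; what a row does not reach is not made up. A row lasts 1/12 s, in which the tool goes at most 41.7 mm and 7.16 degrees, less where a joint would pass 70% of its speed; a pose out of reach is approached as far as the arm can. A call is refused whole if a number of a shift passes 0.0417 or a number of a turn 0.125, either way. A call with a gripper value outside its range is refused whole. OPENING is the opening in per cent of the stroke, from 0 (shut) to 100 (fully open), set as the call begins (- or left out, the last holds). The fingers move at their own pace and stop on an object; FORCE is the grip in N (left out, the last holds). Time passes only in rows, so rows that do not move let the fingers close. It gives the time, the measured TCP pose, the force and the opening at its end, in the units of the state.
- env.observe(): the state, without advancing time (a new reading comes with each control period).
- env.get_image(name): name is "side" or "top"; returns (picture, depth): 384x512x3 uint8, red, green, blue; 384x512 float32, m along the optical axis (not along the pixel's ray), 0 where there is no reading.
- env.camera_params(name): a dict with "K" (3x3 intrinsics, pixels), "D" ([k1, k2, p1, p2, k3] as OpenCV has them; the pictures are not rectified), "rvec" (rotation vector, rad) and "tvec" (3), from world to camera coordinates, as OpenCV has them. Camera axes: x right, y down, z forward; pixel columns grow to the right and rows downward; lengths in m; the calibration is good to about 2 mm. A picture is of the moment at which its call begins. camera_params takes no time and is no camera call.
- env.close_job(): hands the job in, once; it reports no verdict.
The state is a dict: "time_s": time; "q": joint angles; "qvel": joint speeds; "joint_efforts": joint torques, N m; "position": TCP position; "tool_rot": TCP orientation; "ft_force": force on the tool from outside, world axes, zero at the start; "wrist_torque": the same for the moment, N m; "grip_width": finger opening in m.
Only numpy, scipy, OpenCV 4.12 (cv2) and the standard library are available. Lean on these libraries where they do the work, as an engineer would, in place of code of your own. Each camera call takes 0.05 s, during which the arm holds its last target. There are 200 camera calls.

## Task

Stand the red lever jack on the bench with its saddle centred under the red mark on the feeder's yellow lifting lug, and let go of it. Then pump its black handle in full strokes, down to the stop and back up, until the feeder's two near feet hang 10 to 20 mm above the bench, and finish on a down stroke, still holding the handle fully down so that the feeder stays up while its foot is changed. Raise the feeder with the jack alone, without touching the feeder yourself, and leave the other things on the bench where they are.

Things in the scene. Friction and masses are not known exactly. Their poses are not given: they have to be found in the camera images.
- feeder: Parts feeder (about 4.5 kg): steel bowl 210 mm across, rim 290 mm high, on a blue stand 240 mm square, plate top 132 mm above the bench, on four legs with levelling feet. Origin: on the bench under the stand's middle. Its -x axis points out through the yellow lifting lug, z up. The two near feet are on the lug's side, 100 mm out; lifted there, it tilts about the two far feet.
- lift_point (a point): Marked lift point: on the flat underside of the lug, 124 mm above the bench, straight under the red dot (18 mm, in a black ring) on its top. The lug is a yellow plate 8 mm thick, 60 mm wide, from 120 to 190 mm out from the feeder's middle; the point is 155 mm out. Ribs on the lug's two edges reach 152 mm high. Below and in front of it the bench is free.
- near_foot (a point): Point midway between the undersides of the two near feet: height 0 while they stand on the bench. It rises 0.78 mm for each mm that the lift point rises. The lift point also moves back, towards the feeder, about 0.6 mm for each mm of this height.
- jack: Red ratchet lever jack, 0.9 kg, loose. Origin: on its underside, straight below the saddle's centre. +x points from the handle to the saddle, z up. Base plate 190 x 70 x 10 mm, from 37 mm ahead of the origin to 153 mm behind it. A column 34 mm wide and 80 mm high carries the ram with the round saddle (34 mm across). Centre of mass 49 mm behind the origin, 48 mm up.
- jack_hold (a point): Where to take the jack: between two upright cheeks that form a block 40 mm wide across the jack (y), from 35 to 85 mm behind its origin and 95 mm high; grip it from above across its width. This point is 60 mm behind the origin and 78 mm above the underside.
- jack_saddle (a point): Centre of the saddle's top face; 102 mm above the jack's underside plus the ram's height.
- jack_ram (a joint): Ram height, 0 (fully down) to 0.048 m; with the jack on the bench, the saddle meets the lug at 0.022. A ratchet with 6 mm teeth: a full down stroke of the handle raises the ram 9 to 16 mm; as the handle comes up it sinks back onto the last tooth passed (1 to 3 mm below, after a full stroke) and stays there, loaded or not. It cannot be lowered.
- jack_handle (a joint): Pump handle angle: 0 is up (its rest, a spring brings it back there), 0.45 rad is fully down on its stop. Pivot between the cheeks, 60 mm behind the jack's origin, 80 mm high; the handle points backward, 0.30 rad above level when up, 0.15 rad below level when down. At the grip, pushing down takes about 5 N unloaded and 9 to 16 N with the feeder on it.
- handle_grip (a point): Where to press: on top of the round black grip (24 mm thick, from 75 to 165 mm behind the pivot), 135 mm behind the pivot. With the jack on the bench it is 131 mm high with the handle up and 72 mm high fully down, both times 193 mm behind the jack's origin: it goes almost straight down.
- spanner: Steel spanner 160 mm long lying flat, origin under its middle. To be left alone.
- screwdriver: Screwdriver 170 mm long, lying. To be left alone.
- spirit_level: Yellow spirit level 150 x 20 x 36 mm, origin under its middle. To be left alone.
- oil_can: Small blue oil bottle 48 mm across, 95 mm high, upright. To be left alone.
- spare_foot: Spare steel levelling foot, 38 mm across, 55 mm high, upright on its disc. To be left alone.
- shim_pack: Stack of shims 40 x 40 x 15 mm. To be left alone.

How it is judged:
By the outcome, as a careful person would: the job done as asked, in the order asked, and still so for the second after the job is handed in, while the arm keeps its last pose, push and grip.
It also fails if it takes over 67 s, if anything falls off the work surface, if the arm or the gripper's body presses on something with over 40 N, if the wrist force passes 120 N, or if a joint passes its speed limit or range.

## Working session

There is one attempt and no reset: what is moved stays moved. The work goes in short steps, Python scripts to look and compute and a shell command to move; the robot and the scene stay as the last step left them, time stands still between calls to the robot, and variables do not carry over. Pictures are saved under pics/ and viewed, on a budget of 10 in all, crops included, one or two more only if the job needs it, and the job is handed in when it is done.

```bash
mkdir -p pics; python3 - <<'E'
from rig import env
import cv2,numpy as np
for n in("side","top"):
    im,d=env.get_image(n); cv2.imwrite(f"pics/{n}0.png",im[:,:,::-1]); np.savez(f"pics/{n}0.npz",d=d,im=im)
    p=env.camera_params(n); print(n,p)
s=env.observe(); print(s["time_s"],s["position"],s["tool_rot"],s["ft_force"])
a=cv2.imread("pics/side0.png");b=cv2.imread("pics/top0.png")
E
cat > h.py <<'E'
import numpy as np,cv2
def world(env,n,u,v,z=None,depth=None):
    p=env.camera_params(n);K=np.array(p["K"],float);D=np.array(p["D"],float)
    R=cv2.Rodrigues(np.array(p["rvec"],float))[0];t=np.array(p["tvec"],float).ravel()
    x=cv2.undistortPoints(np.array([[[u,v]]],float),K,D).ravel()
    r=np.array([x[0],x[1],1]);c=-R.T@t;w=R.T@r
    s=depth if z is None else (z-c[2])/w[2]
    return c+s*w
E
```

```text
side {'K': array([[449.54510826,   0.        , 257.75066851],
       [  0.        , 449.54510826, 187.22759051],
       [  0.        ,   0.        ,   1.        ]]), 'D': array([-0.07158312,  0.        ,  0.        ,  0.        ,  0.        ]), 'rvec': array([ 2.40083722, -0.57668448,  0.21695388]), 'tvec': array([-0.52990538,  0.25825461,  1.00142862])}
top {'K': array([[449.32875719,   0.        , 255.20645752],
       [  0.        , 449.32875719, 193.63456874],
       [  0.        ,   0.        ,   1.        ]]), 'D': array([-0.1531111,  0.       ,  0.       ,  0.       ,  0.       ]), 'rvec': array([ 2.11215157, -2.14013694,  0.18461484]), 'tvec': array([0.00691315, 0.59079235, 1.06210864])}
0.1 [0.16494806 0.52443634 0.24778964] [[-9.53905775e-01  3.00105597e-01 -6.35615092e-04]
 [ 3.00106146e-01  9.53905164e-01 -1.11291759e-03]
 [ 2.72323721e-04 -1.25237051e-03 -9.99999179e-01]] [ 0.2147425   0.45358203 -1.18245081]
```

View pics/top0.png

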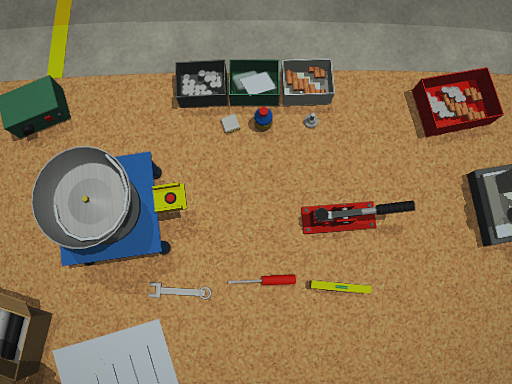

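View pics/side0.png

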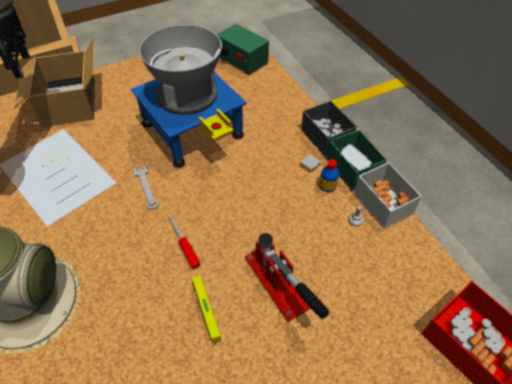

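The top view shows the lug's red dot near (170,198), the jack with its saddle near (320,215) and its grip tip near (413,207). The bench between them is clear. I'll enlarge both regions next.

```bash
python3 - <<'E'
import cv2,numpy as np
b=cv2.imread("pics/top0.png")
j=cv2.resize(b[180:250,290:423],None,fx=6,fy=6,interpolation=cv2.INTER_CUBIC)  #798x420
l=cv2.resize(b[180:215,140:273],None,fx=6,fy=6,interpolation=cv2.INTER_CUBIC)[:, :]
l=cv2.resize(b[175:205+10,140:200],None,fx=4,fy=4,interpolation=cv2.INTER_CUBIC)
c=np.zeros((590,798,3),np.uint8);c[:420]=j;c[425:585,:240]=l
for i in range(0,133,10):
    cv2.line(c,(i*6,0),(i*6,6),(255,255,255),1);cv2.putText(c,str(290+i),(i*6,16),0,.35,(255,255,255))
for i in range(0,70,10):
    cv2.line(c,(0,i*6),(6,i*6),(255,255,255),1);cv2.putText(c,str(180+i),(8,i*6+4),0,.35,(255,255,255))
cv2.imwrite("pics/crop1.png",c)
from rig import env; from h import world
d=np.load("pics/top0.npz")["d"]
for u,v in [(170,198),(320,215),(400,208),(340,230),(250,250)]:
    print(u,v,d[v,u],world(env,"top",u,v,depth=d[v,u]))
im=np.load("pics/top0.npz")["im"].astype(int)
m=(im[...,0]>130)&(im[...,1]<70)&(im[...,2]<70)
ys,xs=np.nonzero(m[185:212,155:185]);u,v=xs.mean()+155,ys.mean()+185
print("dot",len(xs),u,v,world(env,"top",u,v,z=.132))
E
```

```text
170 198 1.033062 [0.56892063 0.19596596 0.13252399]
320 215 1.0521541 [ 0.52840645 -0.15265506  0.10459448]
400 208 1.0276905 [ 0.53827508 -0.33744502  0.13056528]
340 230 1.1432358 [ 0.50146181 -0.21664965  0.00697695]
250 250 1.1392441 [0.45433679 0.01438464 0.00338327]
dot 45 169.82222222222222 197.48888888888888 [0.57021632 0.19651049 0.132     ]
```

View pics/crop1.png

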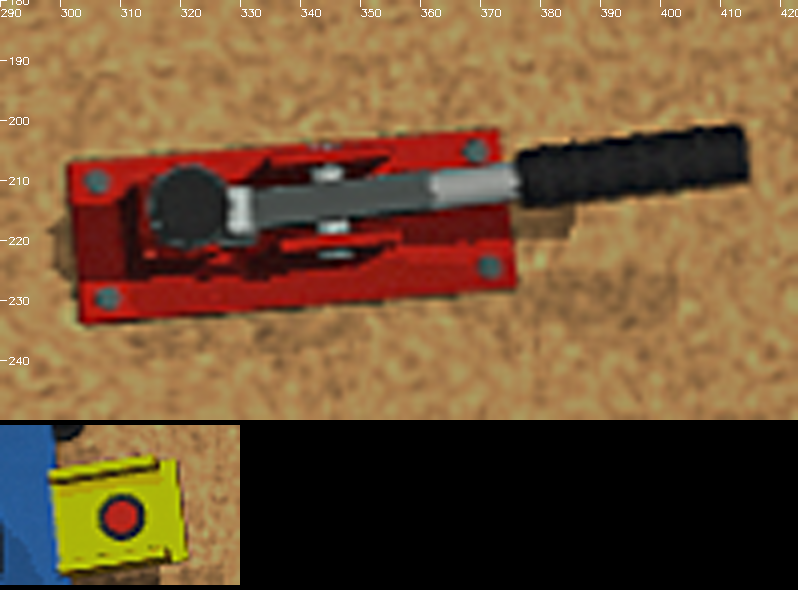

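Base plate corners in the crop are about (68,163), (80,323), (498,129) and (516,290), and the saddle centre is about (189,206). The lug dot is at about (122,517). Next I'll work out the poses.

```bash
cat > pose.py <<'E'
from rig import env; from h import world
import numpy as np
W=lambda x,y,z:world(env,"top",290+x/6-.42,180+y/6-.42,z=z)
c=[W(*p,.010) for p in[(68,163),(80,323),(498,129),(516,290)]]
for p in c: print("corner",p.round(4))
print("len",np.linalg.norm(c[0]-c[2]),np.linalg.norm(c[1]-c[3]),"wid",np.linalg.norm(c[0]-c[1]),np.linalg.norm(c[2]-c[3]))
a=(c[0]+c[1]-c[2]-c[3])[:2];a/=np.linalg.norm(a)
o1=sum(c)[:2]/4+a*(.153-.037)/2
print("jack dir",a,np.degrees(np.arctan2(a[1],a[0])),"origin from base",o1,"from saddle",W(189,206,.102))
dot=world(env,"top",170.1,197.7,z=.132);print("dot",dot)
# stand plate corners (top) & lug outer corners
for n,u,v,z in[("s1",152,154,.132),("s2",161,257,.132)]: print(n,world(env,"top",u,v,z=z))
L=lambda x,y,z:world(env,"top",140+x/4-.37,175+(y-425)/4-.37,z=z)
for p in[(52,472,.152),(155,458,.152),(60,571,.132),(186,560,.132),(177,461,.132)]: print("lug",p,L(*p))
E
python3 pose.py
```

```text
corner [ 0.5627 -0.1176  0.01  ]
corner [ 0.4941 -0.1207  0.01  ]
corner [ 0.5747 -0.3049  0.01  ]
corner [ 0.5048 -0.3089  0.01  ]
len 0.18765255278866041 0.18844675889220855 wid 0.06870159655907954 0.07004849988978455
jack dir [-0.0604274  0.9981726] 93.46434538161141 origin from base [ 0.53057064 -0.15511944] from saddle [ 0.53128231 -0.15567502  0.102     ]
dot [0.56971212 0.19584963 0.132     ]
s1 [0.67513621 0.24169434 0.132     ]
s2 [0.43338707 0.2145012  0.132     ]
lug (52, 472, 0.152) [0.59302401 0.23292526 0.152     ]
lug (155, 458, 0.152) [0.60027434 0.17355171 0.152     ]
lug (60, 571, 0.132) [0.53873963 0.23140317 0.132     ]
lug (186, 560, 0.132) [0.54430489 0.1580864  0.132     ]
lug (177, 461, 0.132) [0.60244518 0.16419353 0.132     ]
```

```bash
M="python3 -m handwheel"
$M '[[[-0.027,-0.0285,0,0],[-0.027,-0.0285,0,0],[-0.027,-0.0285,0,0],[-0.027,-0.0285,0,0],[-0.027,-0.0285,0,0]]]' 100 60
$M '[[[-0.027,-0.0285,0,0],[-0.027,-0.0285,0,0],[-0.027,-0.0285,0,0],[-0.027,-0.0285,0,0],[-0.027,-0.0285,0,0]]]' >/dev/null
$M '[[[-0.027,-0.0285,0,0],[-0.027,-0.0285,0,0],[-0.027,-0.0285,0,0],[-0.027,-0.0285,0,0],[-0.027,-0.0285,0,0]]]' >/dev/null
$M '[[[-0.027,-0.0285,0,0],[-0.027,-0.0285,0,0],[-0.027,-0.0285,0,0],[-0.027,-0.0285,0,0],[-0.027,-0.0285,0,0]]]' >/dev/null
$M '[[[0,0,0,0.12],[0,0,0,0.12],[0,0,0,0.12],[0,0,0,0.12],[0,0,0,0.12]]]' >/dev/null
$M '[[[0,0,0,0.12],[0,0,0,0.12],[0,0,0,0.12],[0,0,0,0.12],[0,0,0,0.12]]]'
cat > rel.py <<'E'
import sys,numpy as np
from rig import env
x,y,z,ang=map(float,sys.argv[1:5])  # target TCP, angle of tool y (deg)
s=env.observe();R=np.array(s["tool_rot"]);p=np.array(s["position"])
a=np.degrees(np.arctan2(R[1,1],R[0,1]))
print("t",s["time_s"],"p",p.round(4),"yang",a.round(2),"F",np.round(s["ft_force"],1),"w",s["grip_width"])
print("shift",(R.T@(np.array([x,y,z])-p)).round(4),"roll",np.radians(-(ang-a)).round(3))
E
python3 rel.py .5355 -.2303 .15 3.5
```

```text
time_s: 0.52
position: [0.2512, 0.3465, 0.2481]
tool_rot: [[-0.954, 0.299, -0.0], [0.299, 0.954, -0.0], [0.0, -0.0, -1.0]]
ft_force: [1.4, 0.3, -0.0]
grip_width: 0.0855
time_s: 2.6
position: [0.509, -0.1811, 0.248]
tool_rot: [[-0.06, 0.998, -0.001], [0.998, 0.06, 0.0], [0.001, -0.001, -1.0]]
ft_force: [0.3, 0.3, 0.1]
grip_width: 0.0855
t 2.6 p [ 0.509  -0.1811  0.248 ] yang 3.44 F [0.3 0.3 0.1] w 0.08546343472562144
shift [-0.0508  0.0236  0.0979] roll -0.001
```

```bash
M="python3 -m handwheel"
$M '[[[-0.025,0.012,0.02,0],[-0.0255,0.0116,0.03,0],[0,0,0.03,0],[0,0,0.03,0],[0,0,0.03,0]]]' >/dev/null
$M '[[[0,0,0.012,0],[0,0,0,0]]]' 
python3 rel.py .5355 -.2303 .096 3.5
```

```text
time_s: 3.18
position: [0.5346, -0.2291, 0.0929]
tool_rot: [[-0.066, 0.998, -0.006], [0.998, 0.066, 0.004], [0.004, -0.005, -1.0]]
ft_force: [0.4, -0.2, 0.1]
grip_width: 0.0856
t 3.1833 p [ 0.5346 -0.2291  0.0929] yang 3.77 F [ 0.4 -0.2  0.1] w 0.08561588350489005
shift [-0.0012  0.0008 -0.0031] roll 0.005
```

```bash
M="python3 -m handwheel"
$M '[[[0,0,0,0],[0,0,0,0]]]' >/dev/null
python3 rel.py .5355 -.2303 .096 3.5
$M '[[[0,0,0,0],[0,0,0,0],[0,0,0,0],[0,0,0,0],[0,0,0,0]]]' 35 70
$M '[[[0,0,0,0],[0,0,0,0],[0,0,0,0]]]' 
python3 rel.py .5355 -.2303 .096 3.5
python3 - <<'E'
from rig import env
import cv2,numpy as np
im,d=env.get_image("side"); cv2.imwrite("pics/s1.png",cv2.resize(im[200:350,200:400,::-1],None,fx=4,fy=4,interpolation=cv2.INTER_CUBIC))
E
```

```text
t 3.35 p [ 0.5365 -0.2303  0.0975] yang 3.79 F [-0.1  1.  -1.2] w 0.08536022945642821
shift [ 0.0001 -0.001   0.0015] roll 0.005
time_s: 3.77
position: [0.5365, -0.2301, 0.0972]
tool_rot: [[-0.066, 0.998, 0.002], [0.998, 0.066, -0.001], [-0.001, 0.002, -1.0]]
ft_force: [2.3, 1.7, 5.8]
grip_width: 0.0383
time_s: 4.02
position: [0.5365, -0.2301, 0.0973]
tool_rot: [[-0.066, 0.998, 0.002], [0.998, 0.066, -0.001], [-0.001, 0.002, -1.0]]
ft_force: [1.7, 1.9, 5.7]
grip_width: 0.038
t 4.0167 p [ 0.5365 -0.2301  0.0973] yang 3.79 F [1.7 1.9 5.7] w 0.03795291217879434
shift [-0.0001 -0.001   0.0013] roll 0.005
```

View pics/s1.png

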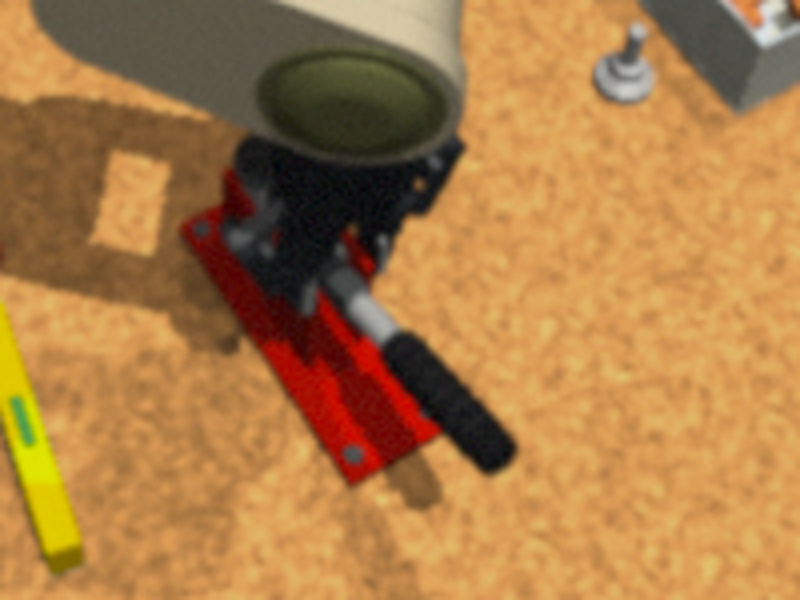

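The jaws straddle the cheeks and stopped on them at 38 mm. The jack stands as before, with its handle free. Now I'll lift it.

```bash
M="python3 -m handwheel"
$M '[[[0,0,-0.004,0],[0,0,-0.004,0],[0,0,-0.004,0],[0,0,0,0],[0,0,0,0]]]' 20 90
python3 rel.py .5778 .1213 .109 6.2
```

```text
time_s: 4.48
position: [0.5358, -0.2299, 0.1081]
tool_rot: [[-0.066, 0.998, -0.001], [0.998, 0.066, 0.0], [0.0, -0.001, -1.0]]
ft_force: [0.6, -0.4, -8.7]
grip_width: 0.0376
t 4.4833 p [ 0.5358 -0.2299  0.1081] yang 3.78 F [ 0.6 -0.4 -8.7] w 0.03756916423857361
shift [ 0.3477  0.0651 -0.0009] roll -0.042
```

```bash
M="python3 -m handwheel"
$M '[[[0.01,0.002,0,-0.014],[0.02,0.004,0,-0.014],[0.03,0.006,0,-0.014],[0.03,0.0045,0,0],[0.03,0.0045,0,0]]]' >/dev/null
$M '[[[0.03,0.0045,0,0],[0.03,0.0045,0,0],[0.03,0.0045,0,0],[0.03,0.0045,0,0],[0.02,0.003,0,0]]]' >/dev/null
$M '[[[0.01,0.001,0,0],[0,0,0,0],[0,0,0,0]]]'
python3 rel.py .5778 .1213 .109 6.2
python3 - <<'E'
from rig import env
import cv2,numpy as np
im,d=env.get_image("top"); cv2.imwrite("pics/t2.png",im[:,:,::-1])
cv2.imwrite("pics/t2c.png",cv2.resize(im[150:250,140:270,::-1],None,fx=6,fy=6,interpolation=cv2.INTER_CUBIC))
E
```

```text
time_s: 5.57
position: [0.5508, 0.0431, 0.1082]
tool_rot: [[-0.109, 0.994, -0.0], [0.994, 0.109, -0.0], [-0.0, -0.001, -1.0]]
ft_force: [-0.7, -0.2, -8.1]
grip_width: 0.0379
t 5.5667 p [0.5508 0.0431 0.1082] yang 6.27 F [-0.7 -0.2 -8.1] w 0.03788782544734546
shift [ 0.0748  0.0354 -0.0009] roll 0.001
```

View pics/t2c.png

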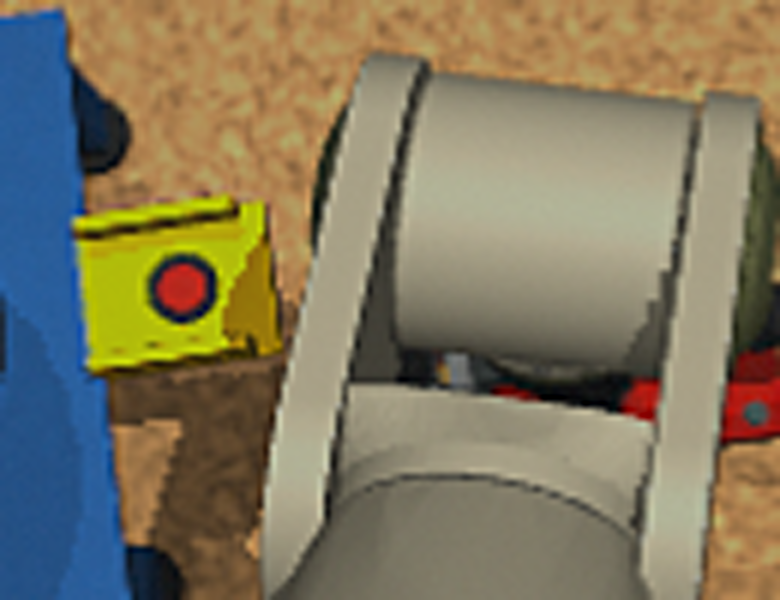

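The arm hides the saddle in this view. The dot at (170.1,197.4) agrees with my earlier reading, so I'll rely on the known grasp offset and go in slowly, sideways first.

```bash
M="python3 -m handwheel"
$M '[[[0.005,0.017,0,0],[0.01,0.018,0,0],[0.015,0,0,0],[0,0,0,0],[0,0,0,0]]]' 
python3 rel.py .5778 .1213 .108 6.2
$M '[[[0.01,0,0,0],[0.01,0,0,0],[0.01,0,0,0],[0.01,0,0,0],[0.005,0,0,0]]]' 
$M '[[[0,0,0,0],[0,0,0,0],[0,0,0,0]]]' >/dev/null
python3 rel.py .5778 .1213 .0973 6.2
```

```text
time_s: 6.03
position: [0.5824, 0.0758, 0.1079]
tool_rot: [[-0.108, 0.994, -0.001], [0.994, 0.108, -0.0], [-0.0, -0.001, -1.0]]
ft_force: [0.9, -0.8, -8.5]
grip_width: 0.0377
t 6.0333 p [0.5824 0.0758 0.1079] yang 6.18 F [ 0.9 -0.8 -8.5] w 0.03769380231986775
shift [ 0.0457  0.0003 -0.0001] roll -0.0
time_s: 6.45
position: [0.5773, 0.123, 0.1084]
tool_rot: [[-0.109, 0.994, -0.0], [0.994, 0.109, 0.001], [0.001, -0.0, -1.0]]
ft_force: [-0.2, -0.7, -9.1]
grip_width: 0.0377
t 6.7 p [0.5778 0.1211 0.1083] yang 6.19 F [-0.1 -0.4 -8.9] w 0.03730367133128087
shift [0.0002 0.     0.011 ] roll -0.0
```

```bash
M="python3 -m handwheel"
$M '[[[0,0,0.003,0],[0,0,0.003,0],[0,0,0.003,0],[0,0,0.001,0],[0,0,0,0]]]' 
$M '[[[0,0,0.001,0],[0,0,0,0],[0,0,0,0]]]'
python3 rel.py .5778 .1213 .0973 6.2
python3 - <<'E'
from rig import env
import cv2,numpy as np
im,d=env.get_image("side"); cv2.imwrite("pics/s3.png",cv2.resize(im[80:230,130:330,::-1],None,fx=4,fy=4,interpolation=cv2.INTER_CUBIC))
E
```

```text
time_s: 7.12
position: [0.5777, 0.1211, 0.098]
tool_rot: [[-0.107, 0.994, -0.001], [0.994, 0.107, 0.0], [0.0, -0.001, -1.0]]
ft_force: [0.2, 0.5, -7.2]
grip_width: 0.0377
time_s: 7.37
position: [0.5779, 0.1212, 0.0976]
tool_rot: [[-0.108, 0.994, 0.0], [0.994, 0.108, -0.0], [-0.0, 0.0, -1.0]]
ft_force: [-0.8, -0.9, -5.8]
grip_width: 0.0374
t 7.3667 p [0.5779 0.1212 0.0976] yang 6.19 F [-0.8 -0.9 -5.8] w 0.03742205221173829
shift [ 0.0001 -0.0001  0.0003] roll -0.0
```

View pics/s3.png

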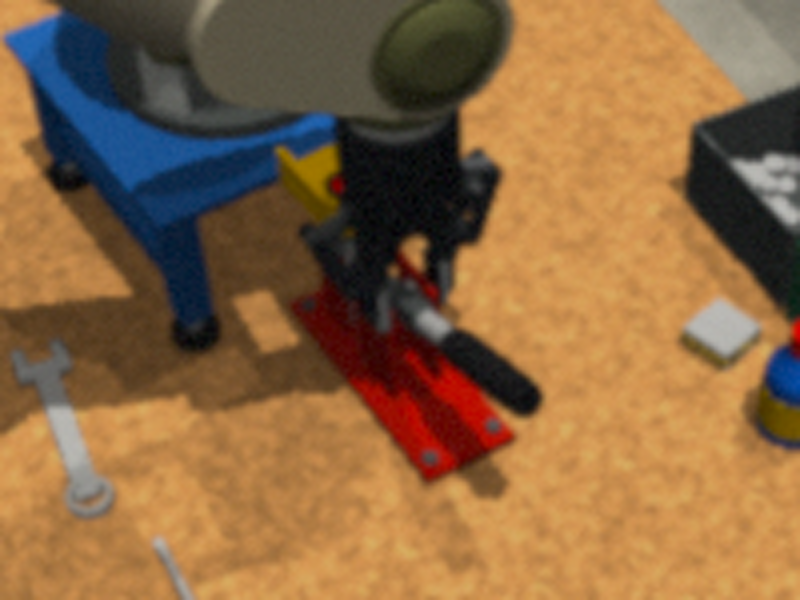

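The jack is under the lug and just touching the bench. I'll lower the last bit, release, back off away from the feeder, then rise clear.

```bash
M="python3 -m handwheel"
$M '[[[0,0,0.001,0],[0,0,0,0],[0,0,0,0]]]' 
$M '[[[0,0,0,0],[0,0,0,0],[0,0,0,0],[0,0,0,0],[0,0,0,0]]]' 85
$M '[[[0,0,-0.01,0],[0,0,-0.02,0],[0,0,-0.02,0],[-0.01,0,-0.03,0],[-0.02,0,-0.03,0]]]'
$M '[[[-0.03,0,-0.02,0],[-0.035,0,0,0],[-0.035,0,0,0],[-0.035,0,0,0],[-0.035,0,0,0]]]'  0
$M '[[[-0.035,0,0,0],[-0.035,0,0,0],[0,0,0,0]]]'
python3 - <<'E'
from rig import env
import cv2,numpy as np
im,d=env.get_image("top"); cv2.imwrite("pics/t4.png",im[:,:,::-1])
a=cv2.resize(im[165:235,135:268,::-1],None,fx=6,fy=6,interpolation=cv2.INTER_CUBIC)
im,d=env.get_image("side"); cv2.imwrite("pics/s4.png",im[:,:,::-1])
b=cv2.resize(im[95:215,130:330,::-1],None,fx=4,fy=4,interpolation=cv2.INTER_CUBIC)[:, :]
b=cv2.resize(im[105:200,195:290,::-1],(170,170),interpolation=cv2.INTER_CUBIC)
c=np.zeros((595,798,3),np.uint8);c[:420]=a[:,:798];c[423:593,:170]=b
cv2.imwrite("pics/c4.png",c)
E
```

```text
time_s: 7.67
position: [0.578, 0.1212, 0.0974]
tool_rot: [[-0.108, 0.994, 0.001], [0.994, 0.108, -0.0], [-0.0, 0.001, -1.0]]
ft_force: [-3.4, -1.6, 5.3]
grip_width: 0.0378
time_s: 8.08
position: [0.5779, 0.1214, 0.0963]
tool_rot: [[-0.108, 0.994, 0.0], [0.994, 0.108, 0.0], [0.0, 0.0, -1.0]]
ft_force: [-0.2, -0.3, 0.4]
grip_width: 0.0726
time_s: 8.5
position: [0.5804, 0.0926, 0.208]
tool_rot: [[-0.11, 0.994, -0.001], [0.994, 0.11, 0.001], [0.001, -0.001, -1.0]]
ft_force: [1.2, -0.4, -0.3]
grip_width: 0.0723
time_s: 8.92
position: [0.5992, -0.0792, 0.2274]
tool_rot: [[-0.108, 0.994, 0.001], [0.994, 0.108, -0.0], [-0.0, 0.001, -1.0]]
ft_force: [0.4, -0.2, 0.1]
grip_width: 0.0117
time_s: 9.17
position: [0.607, -0.153, 0.2266]
tool_rot: [[-0.102, 0.995, 0.001], [0.995, 0.102, -0.002], [-0.002, 0.001, -1.0]]
ft_force: [0.5, -0.2, 0.2]
grip_width: -0.0003
```

View pics/c4.png

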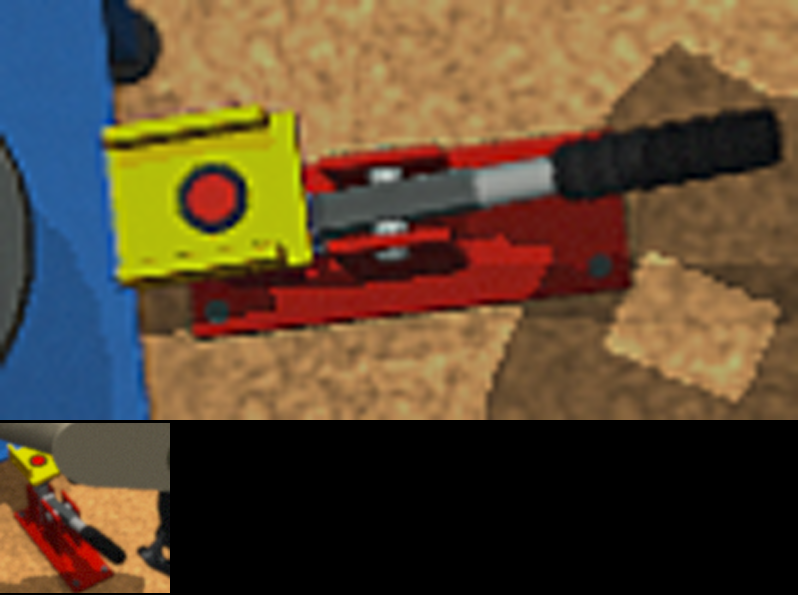

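Visible now: front corner (195,335), rear corner (629,287), screws (217,311) and (600,266), and the dot at (212,198) in the crop. I'll check the origin against these.

```bash
cat > chk.py <<'E'
from rig import env; from h import world
import numpy as np
def W(x,y,z,u0,v0): return world(env,"top",u0+x/6-.42,v0+y/6-.42,z=z)[:2]
A=lambda x,y,z=.01:W(x,y,z,290,180)
B=lambda x,y,z=.01:W(x,y,z,135,165)
a0=np.array([-.0604,.9982]);o0=np.array([.5309,-.1554]);n0=np.array([a0[1],-a0[0]])
P=[A(80,323),A(516,290),A(107,299),A(490,267)];Q=[B(195,335),B(629,287),B(217,311),B(600,266)]
loc=[((p-o0)@a0,(p-o0)@n0) for p in P]
print(np.round(loc,4))
# fit 2D rigid
L=np.array(loc);L2=np.c_[L[:,0],-L[:,1]];Q=np.array(Q)   # x ahead, y left
lc=L2.mean(0);qc=Q.mean(0);H=(L2-lc).T@(Q-qc);U,_,Vt=np.linalg.svd(H);R=Vt.T@U.T
o=qc-R@lc;print("det",np.linalg.det(R).round(2),"jack yaw",np.degrees(np.arctan2(R[1,0],R[0,0])),"origin",o,"res",((L2@R.T+o)-Q).round(4).tolist())
dot=W(212,198,.132,135,165);print("dot",dot,"err in jack frame",R.T@(o-dot))
print("grip point",o-R[:,0]*.193)
E
python3 chk.py; python3 rel.py .59 .004 .2 6.2
```

```text
[[ 0.0368 -0.0347]
 [-0.1516 -0.0353]
 [ 0.0245 -0.0254]
 [-0.1414 -0.0246]]
det 1.0 jack yaw 95.8709935837572 origin [0.56973325 0.19491643] res [[-0.0002, 0.0014], [-0.0001, 0.0002], [0.0, -0.0006], [0.0003, -0.0009]]
dot [0.56999958 0.19629264] err in jack frame [-0.00134176  0.00040571]
grip point [0.58947502 0.00292876]
t 9.2667 p [ 0.6068 -0.1481  0.2267] yang 6.07 F [-0.5  1.3  1.4] w -0.0006422256978444586
shift [ 0.153  -0.0006  0.0267] roll -0.002
```

The saddle is within about 1.5 mm of the mark. Next I'll go above the grip and start the first stroke.

```bash
M="python3 -m handwheel"
$M '[[[0.03,0,0,0],[0.035,0,0,0],[0.035,0,0.005,0],[0.032,0,0.01,0],[0.02,0,0.015,0]]]' 0 60 >/dev/null
$M '[[[0,0,0.02,0],[0,0,0.015,0],[0,0,0,0],[0,0,0,0]]]' 
python3 rel.py .5895 .003 .15 6.0
```

```text
time_s: 10.02
position: [0.5902, 0.0051, 0.1617]
tool_rot: [[-0.109, 0.994, -0.001], [0.994, 0.109, 0.0], [0.0, -0.001, -1.0]]
ft_force: [0.7, 0.4, -0.1]
grip_width: 0.0001
t 10.0167 p [0.5902 0.0051 0.1617] yang 6.27 F [ 0.7  0.4 -0.1] w 8.919176004713102e-05
shift [-0.002  -0.0009  0.0117] roll 0.005
```

```bash
M="python3 -m handwheel"
$M '[[[-0.002,-0.001,0.006,0],[0,0,0.006,0],[0,0,0.006,0],[0,0,0.006,0],[0,0,0,0]]]' 
$M '[[[0,0,0.01,0],[0,0,0.01,0],[0,0,0.01,0],[0,0,0.006,0],[0,0,0,0]]]'
$M '[[[0,0,0.006,0],[0,0,0.004,0],[0,0,0,0],[0,0,0,0]]]'
python3 rel.py .5895 .003 .089 6.2
```

```text
time_s: 10.43
position: [0.5899, 0.0015, 0.1368]
tool_rot: [[-0.107, 0.994, 0.0], [0.994, 0.107, -0.0], [-0.0, 0.0, -1.0]]
ft_force: [1.6, -1.3, 5.4]
grip_width: 0.0001
time_s: 10.85
position: [0.5895, 0.0018, 0.1001]
tool_rot: [[-0.107, 0.994, -0.001], [0.994, 0.107, 0.0], [0.001, -0.001, -1.0]]
ft_force: [1.5, -2.6, 3.2]
grip_width: -0.0002
time_s: 11.18
position: [0.5896, 0.0019, 0.0914]
tool_rot: [[-0.108, 0.994, -0.0], [0.994, 0.108, 0.0], [0.0, -0.0, -1.0]]
ft_force: [-0.1, -1.3, 3.9]
grip_width: 0.0001
t 11.1833 p [0.5896 0.0019 0.0914] yang 6.19 F [-0.1 -1.3  3.9] w 9.556763346080086e-05
shift [ 0.0011 -0.      0.0024] roll -0.0
```

```bash
M="python3 -m handwheel"
$M '[[[0,0,0.002,0],[0,0,0,0],[0,0,0,0]]]' | egrep 'pos|force'
$M '[[[0,0,0.001,0],[0,0,0,0],[0,0,0,0]]]' | egrep 'pos|force'
$M '[[[0,0,0.001,0],[0,0,0,0],[0,0,0,0]]]' | egrep 'pos|force'
$M '[[[0,0,0.001,0],[0,0,0,0],[0,0,0,0]]]' | egrep 'pos|force'
```

```text
position: [0.5897, 0.002, 0.0895]
ft_force: [-0.3, -1.5, 5.2]
position: [0.5897, 0.0019, 0.0891]
ft_force: [-1.9, -1.8, 8.9]
position: [0.5898, 0.0019, 0.0887]
ft_force: [-4.4, -0.4, 13.7]
position: [0.5899, 0.0019, 0.0883]
ft_force: [-5.2, -1.2, 19.3]
```

Stop found at TCP z of about 0.089 m. Handle back up, then stroke 2.

```bash
M="python3 -m handwheel"
cat > lug.py <<'E'
from rig import env; from h import world
import numpy as np,cv2
r=[]
for i in range(2):
    im,d=env.get_image("top");im=im.astype(int)
    m=np.zeros(d.shape,bool);m[180:215,155:195]=True
    y=m&(im[...,0]>120)&(im[...,1]>110)&(im[...,2]<70)&(d>0)
    rd=m&(im[...,0]>130)&(im[...,1]<70)&(im[...,2]<70)&(d>0)
    vs,us=np.nonzero(rd);P=np.array([world(env,"top",u,v,depth=d[v,u]) for u,v in zip(us,vs)])
    r.append((len(us),us.mean().round(2),vs.mean().round(2),np.median(P,0).round(4),P[:,2].mean().round(4)))
print(*r,env.observe()["time_s"])
E
$M '[[[0,0,-0.012,0],[0,0,-0.014,0],[0,0,-0.014,0],[0,0,-0.014,0],[0,0,-0.012,0]]]' | egrep 'pos|force'
$M '[[[0,0,0,0],[0,0,0,0],[0,0,0,0]]]' | egrep 'pos|force'
python3 lug.py
$M '[[[0,0,0.012,0],[0,0,0.014,0],[0,0,0.014,0],[0,0,0.014,0],[0,0,0.006,0]]]' | egrep 'pos|force'
$M '[[[0,0,0,0],[0,0,0.002,0],[0,0,0.002,0],[0,0,0,0],[0,0,0,0]]]' | egrep 'pos|force'
```

```text
position: [0.5893, 0.0025, 0.1528]
ft_force: [0.4, 0.9, 0.8]
position: [0.5894, 0.002, 0.1514]
ft_force: [0.8, -0.1, 1.2]
(47, np.float64(169.77), np.float64(197.55), array([0.5692, 0.196 , 0.1323]), np.float64(0.1325)) (46, np.float64(169.85), np.float64(197.57), array([0.5694, 0.1963, 0.1321]), np.float64(0.1322)) 12.95
position: [0.5904, 0.0002, 0.0918]
ft_force: [1.4, -7.9, 13.3]
position: [0.5905, 0.0003, 0.0892]
ft_force: [-1.1, -6.9, 10.7]
```

```bash
M="python3 -m handwheel"
$M '[[[0,0,0.001,0],[0,0,0.001,0],[0,0,0,0]]]' | egrep 'pos|force'
$M '[[[0,0,0.001,0],[0,0,0,0],[0,0,0,0]]]' | egrep 'pos|force'
python3 lug.py
```

```text
position: [0.5906, 0.0003, 0.0883]
ft_force: [-3.3, -7.3, 19.7]
position: [0.5907, 0.0003, 0.088]
ft_force: [-4.7, -5.8, 23.7]
(89, np.float64(177.0), np.float64(198.61), array([0.572 , 0.194 , 0.0948]), np.float64(0.0848)) (89, np.float64(177.04), np.float64(198.63), array([0.5721, 0.194 , 0.0959]), np.float64(0.0844)) 14.3833
```

```bash
sed -i 's/    r.append/    k=P[:,2]>.12;P=P[k];us=us[k];vs=vs[k]\n    r.append/' lug.py; python3 lug.py
python3 - <<'E'
from rig import env
import cv2,numpy as np
im,d=env.get_image("side"); a=cv2.resize(im[60:200,120:320,::-1],None,fx=4,fy=4,interpolation=cv2.INTER_CUBIC)
cv2.imwrite("pics/s5.png",a)
E
```

```text
(42, np.float64(167.17), np.float64(197.12), array([0.5692, 0.2011, 0.1407]), np.float64(0.1408)) (43, np.float64(167.12), np.float64(197.12), array([0.57  , 0.2016, 0.1405]), np.float64(0.1406)) 14.4833
```

View pics/s5.png

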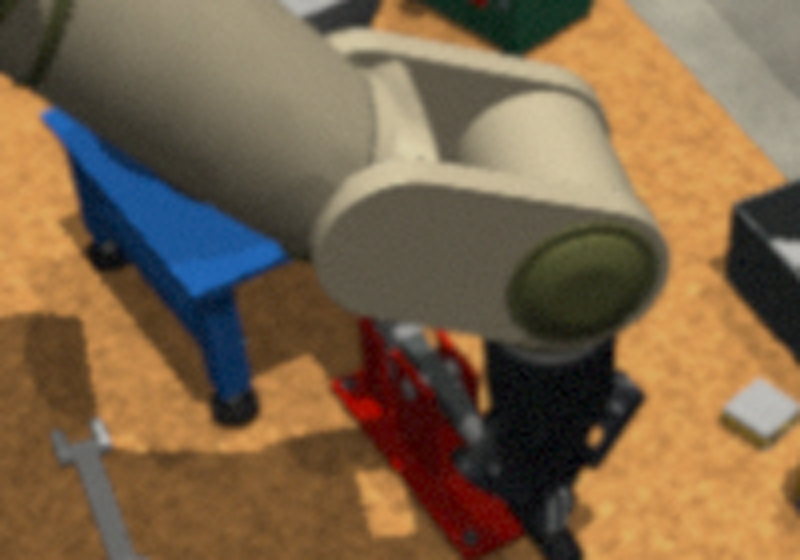

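The lug has risen about 8.4 mm, so the near feet are about 6.5 mm up. The near foot is visibly off the bench at (235,405), and the jack stands as placed. One more full stroke should land in the window. I'll bring the handle up and measure on the tooth.

```bash
M="python3 -m handwheel"
$M '[[[0,0,-0.012,0],[0,0,-0.014,0],[0,0,-0.014,0],[0,0,-0.014,0],[-0.001,0,-0.012,0]]]' | egrep 'pos|force'
$M '[[[0,0,0,0],[0,0,0,0],[0,0,0,0],[0,0,0,0]]]' | egrep 'pos|force'
python3 lug.py
```

```text
position: [0.5894, 0.0012, 0.1514]
ft_force: [-0.1, 1.3, 1.5]
position: [0.5898, 0.0007, 0.1505]
ft_force: [1.1, -1.5, 3.4]
(44, np.float64(167.75), np.float64(197.2), array([0.5701, 0.1995, 0.1387]), np.float64(0.1387)) (43, np.float64(167.77), np.float64(197.19), array([0.5699, 0.1995, 0.1391]), np.float64(0.1392)) 15.3833
```

```bash
M="python3 -m handwheel"
$M '[[[0,0,-0.006,0],[0,0,0,0],[0,0,0,0]]]' | egrep 'pos|force'
$M '[[[0,0,0.012,0],[0,0,0.012,0],[0,0,0.014,0],[0,0,0.014,0],[0,0,0.012,0]]]' | egrep 'pos|force'
$M '[[[0,0,0.004,0],[0,0,0.002,0],[0,0,0.001,0],[0,0,0,0],[0,0,0,0]]]' | egrep 'pos|force'
python3 lug.py
```

```text
position: [0.5896, 0.001, 0.1572]
ft_force: [0.1, 0.2, -0.0]
position: [0.5911, -0.0008, 0.0943]
ft_force: [1.4, -6.2, 8.8]
position: [0.5911, -0.0006, 0.0884]
ft_force: [-1.1, -6.4, 14.3]
(48, np.float64(163.48), np.float64(196.71), array([0.5683, 0.2079, 0.153 ]), np.float64(0.1532)) (48, np.float64(163.48), np.float64(196.71), array([0.5683, 0.2079, 0.1523]), np.float64(0.1525)) 16.5667
```

```bash
M="python3 -m handwheel"
$M '[[[0,0,0.001,0],[0,0,0.001,0],[0,0,0,0],[0,0,0,0]]]' | egrep 'pos|force'
$M '[[[0,0,0.001,0],[0,0,0,0],[0,0,0,0]]]' | egrep 'pos|force'
python3 lug.py
python3 - <<'E'
from rig import env
import cv2,numpy as np
im,d=env.get_image("side"); cv2.imwrite("pics/s6.png",im[:,:,::-1])
im2,d2=env.get_image("top"); cv2.imwrite("pics/t6.png",im2[:,:,::-1])
a=cv2.resize(im[60:200,120:320,::-1],(420,294),interpolation=cv2.INTER_CUBIC)
b=cv2.resize(im2[165:235,135:235,::-1],(420,294),interpolation=cv2.INTER_CUBIC)
f=cv2.resize(im2[:,:,::-1],(376,282));g=cv2.resize(im[:,:,::-1],(376,282))
c=np.zeros((590,798,3),np.uint8);c[:294,:420]=a;c[294:588,:420]=b;c[:282,421:797]=f;c[290:572,421:797]=g
cv2.imwrite("pics/c6.png",c)
E
```

```text
position: [0.5911, -0.0006, 0.0876]
ft_force: [-3.8, -6.4, 23.4]
position: [0.5912, -0.0006, 0.0873]
ft_force: [-5.6, -6.1, 28.9]
(49, np.float64(163.41), np.float64(196.76), array([0.5685, 0.2081, 0.1523]), np.float64(0.1522)) (49, np.float64(163.41), np.float64(196.76), array([0.5683, 0.2079, 0.153 ]), np.float64(0.1528)) 17.25
```

View pics/c6.png

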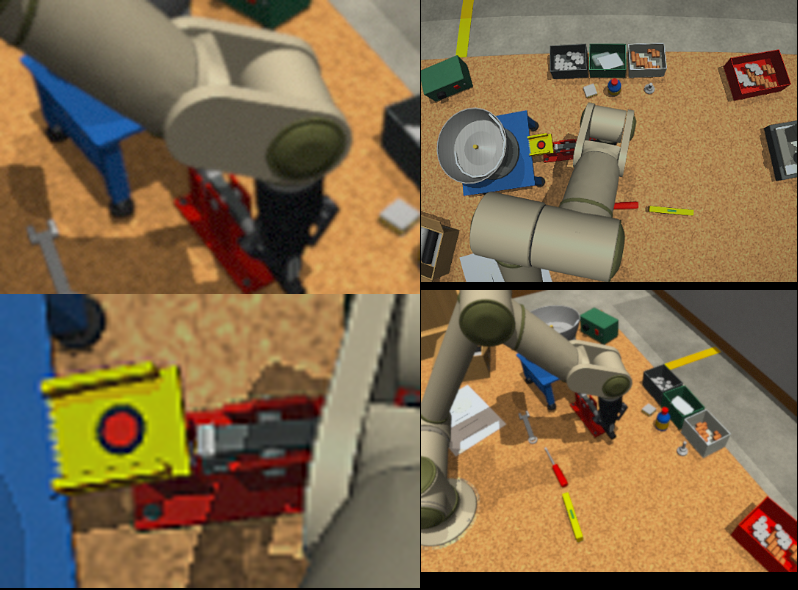

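The jack hasn't moved: its front corner is at about (167,221) px in the full top image, against (167.5,220.8) before. Pressing harder does not raise the lug further, so the handle is on its stop. The near feet are about 16 mm up. Handing in.

```bash
python3 -c "
from rig import env
print(env.close_job())"
```

```text
the job is handed in; nothing more can be done
None
```

The job is done and handed in at about 17 s of the 67 s allowed. I stood the jack under the lug and let go of it. Then I pumped three full strokes, and the arm is still holding the handle fully down on its stop.

- **Placement:** before pumping, the top camera put the saddle within about 1.5 mm of the red mark. After pumping the jack's base had not visibly moved.
- **Lift:** the lug rose about 20.5 mm, which puts the near feet about 16 mm above the bench. I worked this out from the lug's measured height; I did not measure the feet directly.
- **Handle:** the fingertips press down with about 29 N. Pressing harder no longer raised the lug, so the handle is on its stop.
- **Other things:** the feeder was moved by the jack alone. Nothing else on the bench looks moved, but the arm hid the spanner and part of the screwdriver in the last top view; both were visible and looked in place in the side view.

Two checks did not agree perfectly:

- **Lug shift:** it moved back about 12 mm, against roughly 10 mm expected.
- **Ram height:** after stroke 2, with the handle up, my estimate (about 28.7 mm) was about 1.3 mm below the nearest ratchet tooth (30 mm).

Neither is large enough to take the feet out of the 10–20 mm window.

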